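# Release sheet between two handle blanks in the glue-up jig

## Robot

A 6-joint arm with a two-finger parallel gripper is mounted at the origin on a cart in front of the work surface, level with it; the furniture and walls round the work are solid. World frame = base frame: x ahead of the robot, y to its left, z up, the work surface at z = 0. Lengths are in mm, angles in rad, forces in N, time in s.
With the tool pointing down it reaches from about 250 to 850 mm from the base axis. Payload 12.5 kg.
Tool frame: the origin (TCP) lies on the centre line of the jaws, within the pads' length; the fingertips stand 14 mm ahead of it and the grasp point (between the pads) lies 5 mm behind it; z points along the fingers, y is the line along which they close (so a half turn about z gives the same grasp; the last joint's range is limited). The gripper opens to 93 mm and grips with 3 to 60 N. Pads are 15 mm wide; open, the fingers measure 128 mm over their backs; the gripper's body (75 mm by 188 mm) begins 65 mm behind the grasp point.
Start: joints at [-1.433, 0.351, 1.652, -0, 1.139, -0.085], TCP at [121.55, -536.386, 232.633] pointing down, gripper open.
Joint ranges: [-2.75, 2.75], [-0.79, 2.1], [0.01, 2.65], [-1.57, 4.71], [0.07, 3.14], [-2.87, 2.87]. Speed limits (rad/s): [2.22, 2.22, 2.79, 3.14, 3.14, 3.14].

## Interface

Orientations are given as a unit quaternion [w, x, y, z].
In Python, from rig import * gives the robot as it stands.
- The arm moves only by the tool carry_out, never from a script. Its argument "plan" is a list of rows, each a list of 7 numbers: the shift along the world's x, y, z in m, then the turn, a rotation vector about the world's x, y, z in degrees, then the closure, from -1 (fully open) to 1 (shut). A call has 1 to 10 rows; each row shifts and turns the commanded pose from where the row before left it; what a row does not reach is not made up. A row lasts 1/10 s, in which the tool goes at most 50 mm and 8.59 degrees, less where a joint would pass 70% of its speed; a pose out of reach is approached as far as the arm can. A call is refused whole if a number of a shift passes 0.05 or a number of a turn 8.59, either way. A call with a gripper value outside its range is refused whole. The fingers move at their own pace and stop on an object; "newtons" is the grip in N (left out, the last holds). Time passes only in rows, so rows that do not move let the fingers close. It gives the time, the measured TCP pose, the force, the opening and the grip force at its end, in the units of the state.
- observe(): the state, without advancing time (a new reading comes with each control period).
- get_image(name): name is "scene" or "top" or "wrist"; returns the picture (384x512x3 uint8, red, green, blue); there is no depth.
- get_calibration(name): a dict with "camera_matrix" (3x3 intrinsics, pixels), "D" ([k1, k2, p1, p2, k3] as OpenCV has them; the pictures are not rectified), "rvec" (rotation vector, rad) and "tvec" (3), from world to camera coordinates, as OpenCV has them. Camera axes: x right, y down, z forward; pixel columns grow to the right and rows downward; lengths in mm; the calibration is good to about 2 mm. A picture is of the moment at which its call begins: read the wrist's pose just before it. get_calibration takes no time and is no camera call; for the wrist camera it gives the pose at the moment of the call.
- sign_off(): hands the job in; it is judged then, once.
The state is a dict: "t": time; "joint_positions": joint angles; "dq": joint speeds; "joint_torque": joint torques, N m; "ee_pos": TCP position; "tcp_rot": TCP orientation; "wrist_force": force on the tool from outside, world axes, zero at the start; "ft_torque": the same for the moment, N m; "grip_width": opening from 0.0 (shut) to 1.0 (fully open); "grip_force": force on a finger pad.
Only numpy, scipy, OpenCV 4.12 (cv2) and the standard library are available. Lean on these libraries where they do the work, as an engineer would, in place of code of your own. Each camera call takes 0.05 s, during which the arm holds its last target. There are 200 camera calls.

## Task

Two laminated handle blanks are to be pressed in one clamping without sticking to each other. Lay the white release sheet flat on the blank that is already in the peg jig, then turn the other blank so that its red-painted end comes over the red end of the lower one and set it flat on the sheet, both of them down between the pegs. Lower each piece into place rather than dropping it, and leave the glue bottle, the roll of tape beside the jig and the mallet where they are.

Things in the scene. Friction and masses are not known exactly. Their poses are not given: they have to be found in the camera images.
- jig: Peg jig, screwed down: base 150 (x) x 264 (y) mm, its grey face 21 mm above the worktop. Origin: centre of its underside. Six upright 14 mm brown wooden pegs, tops 82 mm above the worktop, last 10 mm tapered, at x, y = (+-43, +-62) and (0, +-106) mm: the space between them is 72 (x) by 198 (y) mm, long sides open at the middle for fingers. The lower blank lies in it along y, red end to +y.
- lower_blank: Handle blank of three glued wood plies (light, dark, light), 60 (x) x 180 (y) x 24 mm thick, 0.17 kg, loose, already lying on the jig's face between the pegs. Origin: centre of its underside, z up; y is its length and +y its red-painted end (paint on the last 24 mm).
- lower_blank_red_end (a point): Middle of the upper edge of the lower blank's red end (its point x 0, y +90, z +24 mm).
- sheet: White polyethylene release sheet, stiff, flat, 64 (x) x 188 (y) x 6 mm thick, about 0.07 kg, with an 11 mm hanging hole near one end; lies on the bench rest, along it, its underside 24 mm above the worktop. Origin: centre of its underside, z up, y its length. It may lie either way round. It can be pinched by its long edges (64 mm) with the fingertips.
- rest: Loose H-shaped wooden bench rest that carries the sheet clear of the worktop: two battens 84 (x) x 14 (y) x 24 mm high at y +-61 mm, joined by a low bar 14 mm wide and 10 mm high along y. Origin: centre of its underside. Beside the sheet's middle there is free room for fingers down to the worktop.
- blank: The other handle blank, the same as the lower one (60 x 180 x 24 mm, three plies, about 0.17 kg), lying on the worktop. Origin: centre of its underside, z up; y is its length and +y its red-painted end. It can be pinched across its 60 mm width at the middle.
- blank_red_end (a point): Middle of the upper edge of the other blank's red end (its point x 0, y +90, z +24 mm).
- glue_bottle: White and orange squeeze bottle, 69 mm across and 196 mm high, standing; a bystander. Origin: centre of its underside.
- masking_tape: Roll of beige tape lying flat, 105 mm across, 25 mm high; a bystander. Origin: centre of its underside.
- mallet: Wooden mallet lying flat, 284 mm long, head 120 mm wide and 60 mm high; a bystander. Origin: centre of its underside; its length is along y, the head at the -y end.

How it is judged (in metres and radians):
On the way:
1. the release sheet lies flat on the lower blank between the pegs, let go, and nothing is on it yet (x of lower_blank in the frame of jig between -0.012 and 0.012 m and y of lower_blank in the frame of jig between -0.015 and 0.015 m and z of lower_blank in the frame of jig between 0.0185 and 0.0235 m and angle between each of lower_blank, sheet's own z axis and vertical below 0.06 rad and x of sheet in the frame of jig between -0.009 and 0.009 m and y of sheet in the frame of jig between -0.01 and 0.01 m and z of sheet in the frame of jig between 0.0425 and 0.0475 m and linear speed of sheet below 0.02 m/s and contact force between each of the fingers, blank and sheet below 0.3 N), for 0.2 s.
At the end, for the whole second after the job is handed in: Lower blank on the jig face, sheet on it, other blank on the sheet: each within 2.5 mm of its height, level within 0.06 rad, between the pegs (centres within 12 x 15, 9 x 10, 11 x 15 mm of the jig's); red ends within 30 mm of each other; all at rest (x of lower_blank in the frame of jig between -0.012 and 0.012 m and y of lower_blank in the frame of jig between -0.015 and 0.015 m and z of lower_blank in the frame of jig between 0.0185 and 0.0235 m and angle between each of lower_blank, sheet, blank's own z axis and vertical below 0.06 rad and x of sheet in the frame of jig between -0.009 and 0.009 m and y of sheet in the frame of jig between -0.01 and 0.01 m and z of sheet in the frame of jig between 0.0425 and 0.0475 m and x of blank in the frame of jig between -0.011 and 0.011 m and y of blank in the frame of jig between -0.015 and 0.015 m and z of blank in the frame of jig between 0.0485 and 0.0535 m and horizontal distance between blank_red_end and lower_blank_red_end below 0.03 m and linear speed of each of lower_blank, sheet, blank below 0.02 m/s); the robot touches nothing.
It fails at once if the glue bottle is shifted by more than 30 mm (distance of glue_bottle from where it was at the start of the episode above 0.03 m).
It fails at once if the roll of tape is shifted by more than 30 mm (distance of masking_tape from where it was at the start of the episode above 0.03 m).
It fails at once if the mallet is shifted by more than 30 mm (distance of mallet from where it was at the start of the episode above 0.03 m).
It fails at once if the sheet is dropped (over 0.6 m/s with no finger on it, a fall of about 2 cm) (contact force between the fingers and sheet below 0.1 N and linear speed of sheet above 0.6 m/s).
It fails at once if the blank is dropped (over 0.6 m/s with no finger on it, a fall of about 2 cm) (contact force between the fingers and blank below 0.1 N and linear speed of blank above 0.6 m/s).
It also fails if it takes over 64 s, if anything falls off the work surface, if the arm or the gripper's body presses on something with over 40 N, if the wrist force passes 120 N, or if a joint passes its speed limit or range.

## Working session

There is one attempt and no reset: what is moved stays moved. The work goes in short steps, Python scripts to look and compute and a tool call to move; the robot and the scene stay as the last step left them, time stands still between calls to the robot, and variables do not carry over. Pictures are saved under pics/ and viewed, at most 10 in all, crops included, and the job is handed in when it is done.

Besides the shell and the picture viewer there is one more tool, called as name(argument=value, ...), one argument or row to a line, values as JSON. carry_out: Moves the arm, as the interface text tells. Its arguments: {"type":"object","properties":{"plan":{"type":"array"},"newtons":{"type":"number"}},"required":["plan"]}

```bash
mkdir -p pics
python3 - <<'E'
from rig import *
import cv2,numpy as np
print(observe())
for n in("top","scene"):
    im=get_image(n); cv2.imwrite(f"pics/{n}0.png",im[:,:,::-1]); c=get_calibration(n); print(n,c)
E
```

```text
{'t': 0.0, 'joint_positions': array([-1.43259397e+00,  3.51246588e-01,  1.65242815e+00, -5.40132344e-08,
        1.13907053e+00, -8.45970178e-02]), 'dq': array([-0.00016925,  0.00197113,  0.0002557 ,  0.0006175 , -0.00012845,
       -0.00100801]), 'joint_torque': array([-9.74901559e-04, -4.97319603e+01, -2.85253179e+01,  6.98420056e-02,
        2.57013441e-02, -9.34836021e-05]), 'ee_pos': array([ 121.51015185, -536.07778508,  232.09419873]), 'tcp_rot': array([-5.76098557e-04,  9.93801303e-01,  1.11169413e-01, -1.54692086e-05]), 'wrist_force': array([-0.33100451,  0.49092235, -0.29223997]), 'ft_torque': array([-0.01984608, -0.0185926 , -0.00334943]), 'grip_force': 0.0, 'grip_width': 1.0033978170449693}
top {'camera_matrix': array([[463.87177717,   0.        , 260.71673655],
       [  0.        , 463.87177717, 187.07420666],
       [  0.        ,   0.        ,   1.        ]]), 'D': array([-0.05555759,  0.        ,  0.        ,  0.        ,  0.        ]), 'rvec': array([ 2.17288409, -2.14730183,  0.10628047]), 'tvec': array([  28.91207898,  581.38011396, 1583.93915715])}
scene {'camera_matrix': array([[354.4965386 ,   0.        , 253.11654908],
       [  0.        , 354.4965386 , 193.41534777],
       [  0.        ,   0.        ,   1.        ]]), 'D': array([-0.07052002,  0.        ,  0.        ,  0.        ,  0.        ]), 'rvec': array([ 0.68106417, -2.34496119,  1.49658473]), 'tvec': array([510.83547691, 177.14246241, 987.49221494])}
```

View pics/top0.png

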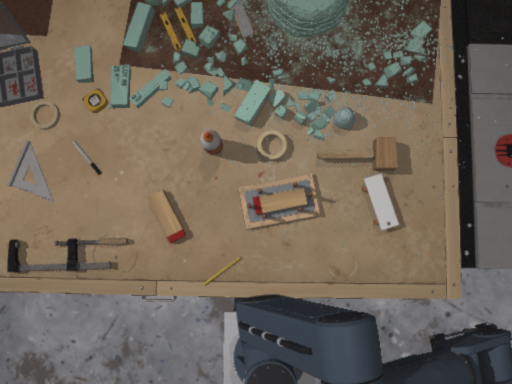

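View pics/scene0.png

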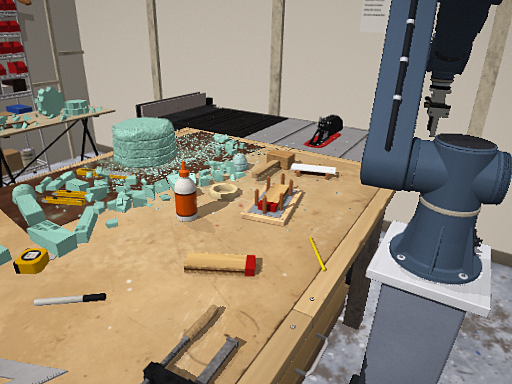

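```bash
cat > h.py <<'E'
import cv2,numpy as np
def ray(c,px,z):
    """pixels -> world points on plane z (mm)"""
    R=cv2.Rodrigues(np.array(c["rvec"]))[0]; t=np.array(c["tvec"])
    u=cv2.undistortPoints(np.array(px,float).reshape(-1,1,2),c["camera_matrix"],c["D"]).reshape(-1,2)
    d=np.c_[u,np.ones(len(u))]@R; o=-R.T@t
    return o+d*((z-o[2])/d[:,2])[:,None]
def proj(c,P):
    return cv2.projectPoints(np.array(P,float).reshape(-1,1,3),c["rvec"],c["tvec"],c["camera_matrix"],c["D"])[0].reshape(-1,2)
def blobs(m,amin=30):
    cs=cv2.findContours(m.astype(np.uint8),cv2.RETR_EXTERNAL,cv2.CHAIN_APPROX_NONE)[0]
    return [k for k in cs if cv2.contourArea(k)>amin]
def rect(c,k,z):
    P=ray(c,k.reshape(-1,2),z)[:,:2].astype(np.float32)
    (cx,cy),(w,h),a=cv2.minAreaRect(P); b=cv2.boxPoints(((cx,cy),(w,h),a))
    e=b[1]-b[0] if np.linalg.norm(b[1]-b[0])>np.linalg.norm(b[2]-b[1]) else b[2]-b[1]
    return np.round([cx,cy,max(w,h),min(w,h),np.degrees(np.arctan2(e[1],e[0]))%180],1)
E
python3 - <<'E'
from rig import *
from h import *
c=get_calibration("top"); im=cv2.imread("pics/top0.png"); hsv=cv2.cvtColor(im,cv2.COLOR_BGR2HSV)
H,S,V=[hsv[:,:,i].astype(int) for i in range(3)]
w=(V>190)&(S<40); w[:165]=0;w[240:]=0;w[:,:350]=0;w[:,410:]=0
for k in blobs(w): print("sheet",rect(c,k,30))
r=((H<6)|(H>172))&(S>170)&(V>80); r[:180]=0;r[250:]=0;r[:,:140]=0;r[:,330:]=0
for k in blobs(r,10): print("red",k.reshape(-1,2).mean(0),rect(c,k,24),rect(c,k,45))
cv2.imwrite("pics/crop.png",np.hstack([cv2.resize(im[165:265,135:200],None,fx=4.5,fy=4.5,interpolation=2),cv2.resize(im[165:265,230:340],None,fx=4.5,fy=4.5,interpolation=2)]))
print(ray(c,[[211,142],[272,145],[385,153]],0))
E
```

```text
red [176.28571429 235.82857143] [408.2 326.8  55.9  18.7 117.4] [408.2 322.8  55.2  18.5 117.4]
red [257.2972973  204.75675676] [519.3  47.4  54.2  17.   12.8] [517.8  47.   53.5  16.8  12.8]
[[ 745.66732221  217.12668447    0.        ]
 [ 736.8609713    -2.45012812    0.        ]
 [ 712.48111124 -408.14141011    0.        ]]
```

View pics/crop.png

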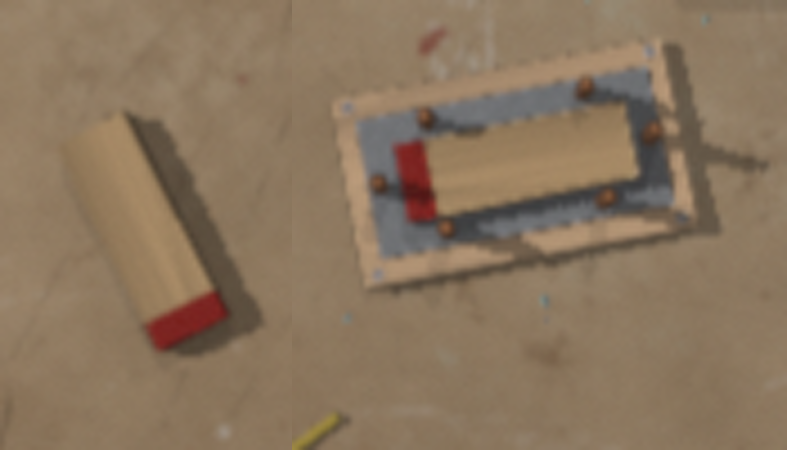

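Run:
```python
from rig import *
from h import *
c=get_calibration("top"); im=cv2.imread("pics/top0.png"); hsv=cv2.cvtColor(im,cv2.COLOR_BGR2HSV)
print(hsv[185,375],hsv[215,386],hsv[200,360])
w=(hsv[:,:,1]<50)&(hsv[:,:,2]>130); w[:165]=0;w[240:]=0;w[:,:350]=0;w[:,410:]=0
for k in blobs(w): print("sheet",rect(c,k,30))
f=lambda P,x0:(np.array(P)-[x0,0])/4.5+[230 if x0 else 135,165]-.4
pg=ray(c,f([(426,117),(586,87),(652,131),(608,197),(447,228),(378,184)],292),82)[:,:2]
print(pg.round(),pg.mean(0)); d=(pg[0]-pg[1])+(pg[4]-pg[3])+(pg[5]-pg[2]);print("jig y dir",np.degrees(np.arctan2(d[1],d[0])))
b=ray(c,f([(335,100),(660,42),(693,220),(366,287)],292),21)[:,:2];print(b.round(),b.mean(0))
b=ray(c,f([(66,150),(124,112),(224,302),(150,332)],0),24)[:,:2];print(b.round(),b.mean(0)); 
b=ray(c,f([(396,143),(627,103),(638,180),(408,222)],292),45)[:,:2];print(b.round(),b.mean(0))
```

```text
[ 15   3 180] [ 20   4 180] [ 17  75 142]
sheet [ 536.6 -382.3  191.6   67.3   18.4]
[[ 564.   40.]
 [ 587.  -80.]
 [ 555. -130.]
 [ 505.  -97.]
 [ 481.   23.]
 [ 513.   75.]] [534.04440197 -28.25648464]
jig y dir 101.52933892213318
[[ 582.  112.]
 [ 631. -142.]
 [ 492. -167.]
 [ 437.   85.]] [535.5002136  -28.05883247]
[[539. 427.]
 [569. 382.]
 [423. 299.]
 [399. 356.]] [482.52929172 366.13659627]
[[ 547.   63.]
 [ 580. -114.]
 [ 521. -123.]
 [ 487.   53.]] [533.51739239 -30.21237429]
```

carry_out(
  plan=[
    [0.04, 0.015, 0, 0, 0, 0.6, -1],
    [0.042, 0.015, 0, 0, 0, 0.6, -1],
    [0.042, 0.015, 0, 0, 0, 0.6, -1],
    [0.042, 0.015, 0, 0, 0, 0.6, -1],
    [0.042, 0.015, 0, 0, 0, 0.6, -1],
    [0.042, 0.016, 0, 0, 0, 0.6, -1],
    [0.042, 0.016, 0, 0, 0, 0.6, -1],
    [0.042, 0.016, 0, 0, 0, 0.6, -1],
    [0.042, 0.016, 0, 0, 0, 0.5, -1],
    [0.04, 0.015, 0, 0, 0, 0.3, -1],
  ],
  newtons=20,
)

```text
t: 1.1
ee_pos: [539.2, -381.2, 232.3]
tcp_rot: [-0.0, 0.987, 0.16, -0.0]
wrist_force: [1.3, -0.7, -0.5]
grip_width: 0.997
grip_force: 0.0
```

carry_out(
  plan=[
    [0, 0, -0.02, 0, 0, 0, -1],
    [0, 0, -0.02, 0, 0, 0, -1],
    [0, 0, 0, 0, 0, 0, -1],
  ],
)

```text
t: 1.4
ee_pos: [536.7, -381.2, 189.5]
tcp_rot: [-0.002, 0.987, 0.16, -0.002]
wrist_force: [-0.0, -0.2, -0.2]
grip_width: 0.999
grip_force: 0.0
```

Run:
```python
from rig import *
from h import *
s=observe();c=get_calibration("wrist"); im=get_image("wrist")[:,:,::-1].copy(); cv2.imwrite("pics/w1.png",im)
print(s["ee_pos"],s["tcp_rot"],s["wrist_force"]); q=s["tcp_rot"]; print("closing",2*np.degrees(np.arctan2(q[2],q[1]))-90)
hsv=cv2.cvtColor(im,cv2.COLOR_BGR2HSV); w=(hsv[:,:,1]<50)&(hsv[:,:,2]>130)
for k in blobs(w,1500): print(k.reshape(-1,2).min(0),k.reshape(-1,2).max(0),rect(c,k,30))
```

```text
[ 536.67784464 -381.21937286  189.51201414] [-0.00200807  0.98713407  0.15987221 -0.00178322] [-0.01916286 -0.23514387 -0.17975027]
closing -71.60097472898201
[227  99] [286 251] [ 535.8 -379.5  187.3   71.5   18.4]
```

View pics/w1.png

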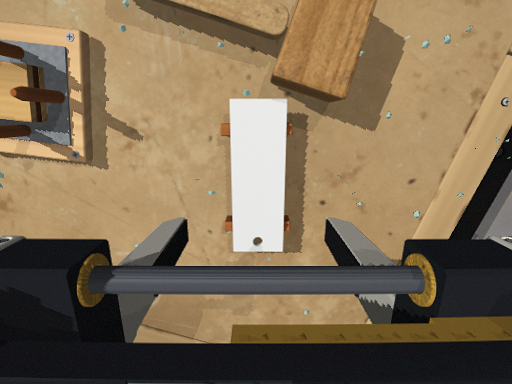

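The wrist view shows the sheet at columns 227–286 and rows 99–251, hole end at (257,241). It agrees with the top view: centre (536, -381), angle 18.4°.

carry_out(
  plan=[
    [0, 0, -0.04, 0, 0, 0, -1],
    [0, 0, -0.04, 0, 0, 0, -1],
    [0, 0, -0.035, 0, 0, 0, -1],
    [0, 0, -0.025, 0, 0, 0, -1],
    [0, 0, -0.0165, 0, 0, 0, -1],
    [0, 0, 0, 0, 0, 0, -1],
    [0, 0, 0, 0, 0, 0, 0.5],
    [0, 0, 0, 0, 0, 0, 0.5],
    [0, 0, 0, 0, 0, 0, 0.5],
    [0, 0, 0, 0, 0, 0, 0.5],
  ],
  newtons=20,
)

```text
t: 2.45
ee_pos: [537.9, -382.6, 37.1]
tcp_rot: [0.0, 0.987, 0.16, 0.0]
wrist_force: [-0.4, -0.3, -0.6]
grip_width: 0.705
grip_force: 0.0
```

carry_out(
  plan=[
    [0, 0, 0, 0, 0, 0, 0.5],
    [0, 0, 0, 0, 0, 0, 0.5],
    [0, 0, 0.01, 0, 0, 0, 0.5],
    [0, 0, 0.015, 0, 0, 0, 0.5],
    [0, 0, 0.02, 0, 0, 0, 0.5],
    [0, 0, 0, 0, 0, 0, 0.5],
  ],
)

```text
t: 3.05
ee_pos: [538.9, -383.4, 84.7]
tcp_rot: [0.002, 0.987, 0.16, 0.002]
wrist_force: [0.0, -0.5, -0.2]
grip_width: 0.686
grip_force: 20.0
```

carry_out(
  plan=[
    [0, 0, 0.04, 0, 0, 0, 0.5],
    [0, 0.02, 0.04, 0, 0, 0, 0.5],
    [0, 0.04, 0.04, 0, 0, 0, 0.5],
    [0, 0.04, 0.029, 0, 0, 0, 0.5],
    [0, 0.04, 0, 0, 0, 0, 0.5],
    [0, 0.032, 0, 0, 0, 0, 0.5],
    [0, 0, 0, 0, 0, 0, 0.5],
    [0, 0, 0, 0, 0, 0, 0.5],
  ],
)

```text
t: 3.85
ee_pos: [537.6, -214.8, 225.5]
tcp_rot: [0.0, 0.987, 0.16, -0.0]
wrist_force: [-0.9, -0.3, -0.5]
grip_width: 0.682
grip_force: 20.0
```

Run:
```python
from rig import *
from h import *
s=observe();c=get_calibration("wrist"); im=get_image("wrist")[:,:,::-1].copy(); cv2.imwrite("pics/w2.png",im)
print(s["ee_pos"],s["tcp_rot"]); np.save("c2.npy",c,allow_pickle=True)
```

```text
[ 537.60525498 -214.79532891  225.47829494] [ 1.12657515e-04  9.87091815e-01  1.60155349e-01 -1.02533541e-05]
```

View pics/w2.png

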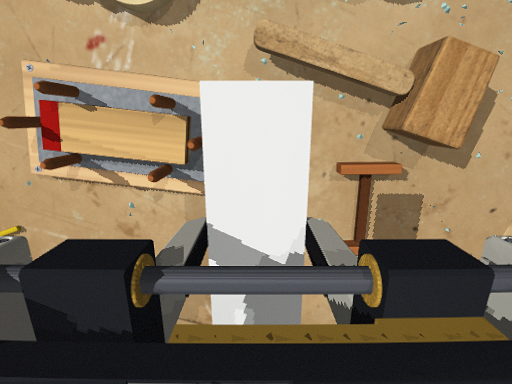

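Run:
```python
import cv2
im=cv2.imread("pics/w2.png"); cv2.imwrite("pics/w2c.png",cv2.resize(im[50:200,0:200],None,fx=4,fy=4,interpolation=2))
```

```text
(no output)
```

View pics/w2c.png

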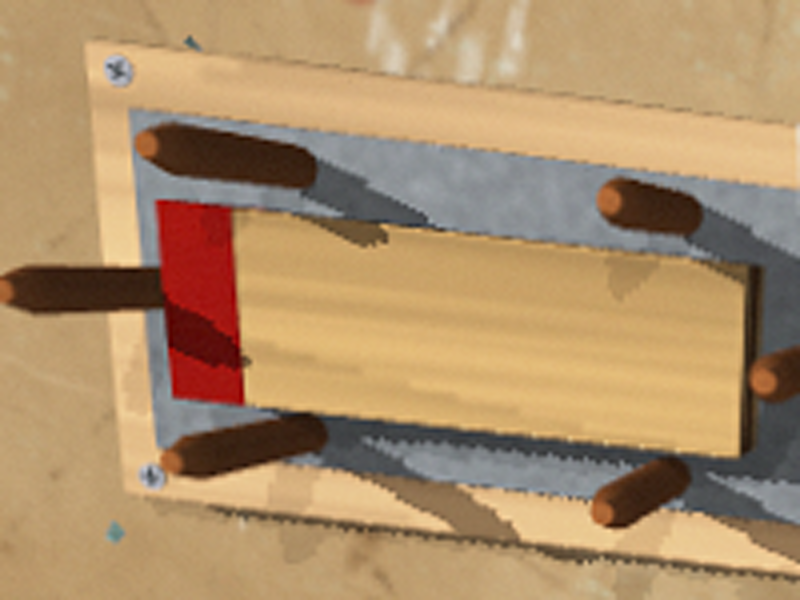

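Run:
```python
from h import *
c=np.load("c2.npy",allow_pickle=True).item()
f=lambda P:np.array(P)/4+[0,50]-.4
def fit(W,L):
    W=W[:,:2];L=np.array(L,float); a,b=W-W.mean(0),L-L.mean(0)
    th=np.arctan2((b[:,0]*a[:,1]-b[:,1]*a[:,0]).sum(),(a*b).sum()); R=np.array([[np.cos(th),-np.sin(th)],[np.sin(th),np.cos(th)]])
    o=W.mean(0)-R@L.mean(0); print("centre",o.round(1),"yaw",np.degrees(th).round(1),"res",np.linalg.norm(W-L@R.T-o,axis=1).round(1))
P=ray(c,f([(148,145),(612,200),(765,380),(603,512),(173,462),(4,290)]),82)
fit(P,[(43,62),(43,-62),(0,-106),(-43,-62),(-43,62),(0,106)])
B=ray(c,f([(157,201),(748,263),(740,457),(174,398)]),45); fit(B,[(30,90),(30,-90),(-30,-90),(-30,90)])
S=ray(c,[[200,80.5],[313,80.5],[204,215],[308,215]],218)[:,:2];print(S.round(1)); d=S[1]-S[0];print(np.linalg.norm(d),np.degrees(np.arctan2(d[1],d[0])), (S[0]+S[1])/2-np.array([537.6,-214.8]))
c=None
```

```text
centre [536.6 -29.1] yaw 11.4 res [0.5 0.3 0.6 0.6 0.2 0.5]
centre [535.7 -29.6] yaw 12.2 res [0.5 0.3 0.4 0.2]
[[ 616.2 -155.5]
 [ 636.3 -215.7]
 [ 539.6 -179.1]
 [ 560.5 -242.2]]
63.470201945347384 -71.59384379493476 [88.65392143 29.20616948]
```

carry_out(
  plan=[
    [0, 0.0186, 0, 0, 0, 8.3, 0.5],
    [0, 0.0186, 0, 0, 0, 8.3, 0.5],
    [0, 0.0186, 0, 0, 0, 8.3, 0.5],
    [0, 0.0186, 0, 0, 0, 8.3, 0.5],
    [0, 0.0186, 0, 0, 0, 8.3, 0.5],
    [0, 0.0186, 0, 0, 0, 8.3, 0.5],
    [0, 0.0186, 0, 0, 0, 8.3, 0.5],
    [0, 0.0186, 0, 0, 0, 8.3, 0.5],
    [0, 0.0186, 0, 0, 0, 8.3, 0.5],
    [-0.0015, 0.0186, 0, 0, 0, 8.3, 0.5],
  ],
)

```text
t: 4.9
ee_pos: [536.4, -29.5, 225.2]
tcp_rot: [-0.0, 0.632, 0.775, -0.0]
wrist_force: [0.3, -0.0, -0.5]
grip_width: 0.684
grip_force: 20.0
```

carry_out(
  plan=[
    [0, 0, -0.03, 0, 0, 0, 0.5],
    [0, 0, -0.03, 0, 0, 0, 0.5],
    [0, 0, -0.03, 0, 0, 0, 0.5],
    [0, 0, 0, 0, 0, 0, 0.5],
    [0, 0, 0, 0, 0, 0, 0.5],
    [0, 0, 0, 0, 0, 0, 0.5],
  ],
)

```text
t: 5.5
ee_pos: [537.0, -29.6, 137.0]
tcp_rot: [0.001, 0.634, 0.773, 0.001]
wrist_force: [-0.3, -0.6, -0.9]
grip_width: 0.683
grip_force: 20.0
```

Run:
```python
from rig import *
from h import *
s=observe();q=s["tcp_rot"]; print(s["ee_pos"],q,"closing",2*np.degrees(np.arctan2(q[2],q[1]))-90)
```

```text
[537.0361568  -29.61073844 136.99797197] [9.65857701e-04 6.33853598e-01 7.73452227e-01 5.79664157e-04] closing 11.329920982783065
```

carry_out(
  plan=[
    [-0.001, 0.0005, -0.015, 0, 0, 0, 0.5],
    [0, 0, -0.015, 0, 0, 0, 0.5],
    [0, 0, -0.015, 0, 0, 0, 0.5],
    [0, 0, -0.015, 0, 0, 0, 0.5],
    [0, 0, -0.012, 0, 0, 0, 0.5],
    [0, 0, -0.003, 0, 0, 0, 0.5],
    [0, 0, 0, 0, 0, 0, 0.5],
    [0, 0, 0, 0, 0, 0, 0.5],
  ],
)

```text
t: 6.3
ee_pos: [535.6, -28.6, 61.3]
tcp_rot: [0.001, 0.634, 0.774, 0.0]
wrist_force: [0.4, -0.4, 0.1]
grip_width: 0.682
grip_force: 20.0
```

carry_out(
  plan=[
    [0, 0, -0.002, 0, 0, 0, 0.5],
    [0, 0, -0.001, 0, 0, 0, 0.5],
    [0, 0, 0, 0, 0, 0, 0.5],
  ],
)

```text
t: 6.6
ee_pos: [535.3, -28.6, 57.9]
tcp_rot: [0.0, 0.634, 0.774, 0.0]
wrist_force: [-1.0, 0.3, 3.4]
grip_width: 0.687
grip_force: 20.0
```

carry_out(
  plan=[
    [0, 0, -0.0005, 0, 0, 0, 0.2],
    [0, 0, 0, 0, 0, 0, -0.5],
    [0, 0, 0, 0, 0, 0, -1],
    [0, 0, 0, 0, 0, 0, -1],
    [0, 0, 0, 0, 0, 0, -1],
    [0, 0, 0.03, 0, 0, 0, -1],
    [0, 0, 0.045, 0, 0, 0, -1],
    [0, 0, 0.045, 0, 0, 0, -1],
    [0, 0, 0.03, 0, 0, 0, -1],
    [0, 0, 0, 0, 0, 0, -1],
  ],
)

```text
t: 7.6
ee_pos: [536.8, -28.7, 211.1]
tcp_rot: [0.003, 0.634, 0.774, 0.002]
wrist_force: [0.0, -0.2, 0.2]
grip_width: 0.998
grip_force: 0.0
```

Run:
```python
from rig import *
from h import *
s=observe();c=get_calibration("wrist"); im=get_image("wrist")[:,:,::-1].copy(); cv2.imwrite("pics/w3.png",im)
print(s["ee_pos"],s["grip_width"])
hsv=cv2.cvtColor(im,cv2.COLOR_BGR2HSV); w=(hsv[:,:,1]<50)&(hsv[:,:,2]>130)
for k in blobs(w,1500): print(k.reshape(-1,2).min(0),k.reshape(-1,2).max(0),rect(c,k,51))
```

```text
[536.84350043 -28.72136486 211.10555255] 0.9981168361256296
[209  81] [299 253] [534.2 -21.5 209.6  99.4 101.4]
```

View pics/w3.png

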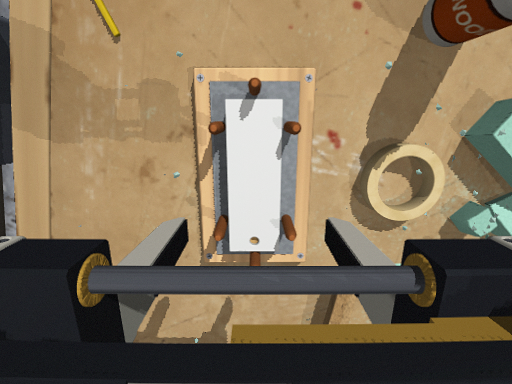

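The sheet lies between all six pegs, corners about (226,99), (283,99), (283,251), (230,251). Next, the blank.

carry_out(
  plan=[
    [-0.004, 0.03, 0, 0, 0, 8.5, -1],
    [-0.004, 0.03, 0, 0, 0, 8.5, -1],
    [-0.004, 0.03, 0, 0, 0, 8.5, -1],
    [-0.004, 0.03, 0, 0, 0, 8.5, -1],
    [-0.004, 0.03, 0, 0, 0, 8.5, -1],
    [-0.004, 0.03, 0, 0, 0, 8.5, -1],
    [-0.004, 0.03, 0, 0, 0, 8.5, -1],
    [-0.004, 0.03, 0, 0, 0, 8.5, -1],
    [-0.004, 0.03, 0, 0, 0, 8.5, -1],
    [-0.004, 0.03, 0, 0, 0, 8.5, -1],
  ],
)

```text
t: 8.65
ee_pos: [494.1, 272.5, 205.2]
tcp_rot: [-0.001, -0.059, 0.998, -0.0]
wrist_force: [1.1, -0.0, -0.6]
grip_width: 0.999
grip_force: 0.0
```

carry_out(
  plan=[
    [-0.004, 0.031, 0, 0, 0, 8.0, -1],
    [-0.005, 0.032, 0, 0, 0, 8.0, -1],
    [-0.005, 0.032, 0, 0, 0, 7.0, -1],
    [0, 0, 0, 0, 0, 0, -1],
    [0, 0, 0, 0, 0, 0, -1],
  ],
)

```text
t: 9.15
ee_pos: [480.4, 366.2, 205.4]
tcp_rot: [-0.001, -0.253, 0.967, -0.0]
wrist_force: [-0.9, -0.8, -0.8]
grip_width: 1.001
grip_force: 0.0
```

Run:
```python
from rig import *
from h import *
c=get_calibration("wrist")
s=observe();q=s["tcp_rot"]; im=get_image("wrist")[:,:,::-1].copy(); cv2.imwrite("pics/w4.png",im); np.save("c4.npy",c,allow_pickle=True)
print(s["ee_pos"],q,"closing",2*np.degrees(np.arctan2(q[2],q[1]))-90)
```

```text
[480.42804661 366.24128954 205.36239724] [-1.16879280e-03 -2.53171339e-01  9.67420627e-01 -4.88098091e-04] closing 119.33053479226291
```

View pics/w4.png

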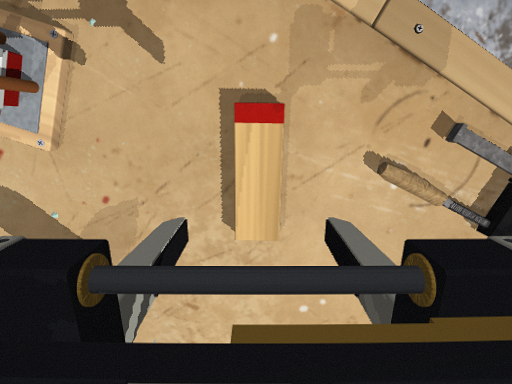

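The blank's top face spans about (234,103), (284,103), (280,240), (236,240), with the red end at the top of the picture.

Run:
```python
from h import *
c=np.load("c4.npy",allow_pickle=True).item()
B=ray(c,[(234.5,103),(284,103),(280,240),(236,240)],24)[:,:2];print(B.round(1),B.mean(0))
d=B[0]+B[1]-B[2]-B[3];print(np.linalg.norm(d)/2,np.linalg.norm(B[0]-B[1]),np.degrees(np.arctan2(d[1],d[0])))
```

```text
[[413.3 298.7]
 [384.2 350.5]
 [540.5 437.4]
 [570.  384.8]] [476.99396328 367.84848839]
178.80647766241486 59.32765696462961 -151.07158100350185
```

carry_out(
  plan=[
    [-0.0035, 0.0015, -0.04, 0, 0, -0.4, -1],
    [0, 0, -0.04, 0, 0, 0, -1],
    [0, 0, -0.04, 0, 0, 0, -1],
    [0, 0, -0.03, 0, 0, 0, -1],
    [0, 0, -0.02, 0, 0, 0, -1],
    [0, 0, -0.012, 0, 0, 0, -1],
    [0, 0, 0, 0, 0, 0, -1],
    [0, 0, 0, 0, 0, 0, -1],
  ],
  newtons=30,
)

```text
t: 10.0
ee_pos: [478.1, 367.8, 25.8]
tcp_rot: [0.0, -0.25, 0.968, 0.0]
wrist_force: [0.4, -0.2, -0.3]
grip_width: 1.001
grip_force: 0.0
```

carry_out(
  plan=[
    [-0.001, 0, -0.005, 0, 0, 0, -1],
    [0, 0, 0, 0, 0, 0, 0.5],
    [0, 0, 0, 0, 0, 0, 0.5],
    [0, 0, 0, 0, 0, 0, 0.5],
    [0, 0, 0, 0, 0, 0, 0.5],
    [0, 0, 0, 0, 0, 0, 0.5],
    [0, 0, 0, 0, 0, 0, 0.5],
    [0, 0, 0, 0, 0, 0, 0.5],
  ],
)

```text
t: 10.8
ee_pos: [476.7, 368.0, 20.1]
tcp_rot: [0.0, -0.25, 0.968, 0.0]
wrist_force: [0.3, -1.0, 3.3]
grip_width: 0.645
grip_force: 30.0
```

carry_out(
  plan=[
    [0, 0, 0.01, 0, 0, 0, 0.5],
    [0, 0, 0.03, 0, 0, 0, 0.5],
    [0, 0, 0.04, 0, 0, 0, 0.5],
    [0, 0, 0.04, 0, 0, 0, 0.5],
    [0, 0, 0.03, 0, 0, 0, 0.5],
    [0, 0, 0, 0, 0, 0, 0.5],
    [0, 0, 0, 0, 0, 0, 0.5],
  ],
)

```text
t: 11.5
ee_pos: [476.3, 367.9, 170.1]
tcp_rot: [0.0, -0.25, 0.968, 0.0]
wrist_force: [-0.0, -0.3, -2.0]
grip_width: 0.645
grip_force: 30.0
```

Run:
```python
from rig import *
from h import *
c=get_calibration("wrist")
s=observe();q=s["tcp_rot"]; im=get_image("wrist")[:,:,::-1].copy(); cv2.imwrite("pics/w5.png",im)
p=s["ee_pos"];cl=2*np.degrees(np.arctan2(q[2],q[1]))-90;print(p,q,"closing",cl,s["grip_width"])
hsv=cv2.cvtColor(im,cv2.COLOR_BGR2HSV); r=((hsv[:,:,0]<6)|(hsv[:,:,0]>172))&(hsv[:,:,1]>170)&(hsv[:,:,2]>80)
for k in blobs(r,300):
    k=k.reshape(-1,2);print(k.min(0),k.max(0))
    y0=k[:,1].min(); x0,x1=k[:,0].min(),k[:,0].max()
    P=ray(c,[((x0+x1)/2,y0),(x0,y0),(x1,y0)],p[2]-21.+24)[:,:2]; d=P[0]-p[:2]; a=np.radians(cl); print("lateral,long",d@[np.cos(a),np.sin(a)],d@[-np.sin(a),np.cos(a)],np.linalg.norm(P[1]-P[2]))
```

```text
[476.32269747 367.87689872 170.08120726] [ 1.45345410e-04 -2.50104930e-01  9.68218725e-01  6.11526048e-05] closing 118.96744339142342 0.6448385369392226
[201  86] [314 131]
lateral,long 0.7215094415956624 89.35297918133271 59.562919386250464
```

carry_out(
  plan=[
    [0.004, -0.031, 0, 0, 0, -8.5, 0.5],
    [0.004, -0.031, 0, 0, 0, -8.5, 0.5],
    [0.004, -0.031, 0, 0, 0, -8.5, 0.5],
    [0.004, -0.031, 0, 0, 0, -8.5, 0.5],
    [0.004, -0.031, 0, 0, 0, -8.5, 0.5],
    [0.005, -0.031, 0, 0, 0, -8.5, 0.5],
    [0.005, -0.031, 0, 0, 0, -8.5, 0.5],
    [0.005, -0.031, 0, 0, 0, -8.5, 0.5],
    [0.005, -0.031, 0, 0, 0, -8.5, 0.5],
    [0.005, -0.031, 0, 0, 0, -8.5, 0.5],
  ],
)

```text
t: 12.55
ee_pos: [520.7, 56.7, 168.3]
tcp_rot: [-0.001, 0.472, 0.881, -0.001]
wrist_force: [-0.1, -0.3, -2.3]
grip_width: 0.641
grip_force: 30.0
```

carry_out(
  plan=[
    [0.005, -0.03, 0, 0, 0, -8, 0.5],
    [0.005, -0.03, 0, 0, 0, -8, 0.5],
    [0.005, -0.027, 0, 0, 0, -6.5, 0.5],
    [0, 0, 0, 0, 0, 0, 0.5],
    [0, 0, 0, 0, 0, 0, 0.5],
    [0, 0, 0, 0, 0, 0, 0.5],
  ],
)

```text
t: 13.15
ee_pos: [536.0, -28.2, 169.1]
tcp_rot: [-0.001, 0.632, 0.775, -0.0]
wrist_force: [0.1, -0.0, -2.2]
grip_width: 0.645
grip_force: 30.0
```

Run:
```python
from rig import *
from h import *
s=observe();q=s["tcp_rot"]; print(s["ee_pos"],q,"closing",2*np.degrees(np.arctan2(q[2],q[1]))-90)
```

```text
[535.96318965 -28.24911183 169.14125327] [-7.97935840e-04  6.32172907e-01  7.74826834e-01 -3.95147823e-04] closing 11.578726449330304
```

Well aligned; lowering from z 169 toward about 71.

carry_out(
  plan=[
    [0, -0.001, -0.02, 0, 0, -0.2, 0.5],
    [0, 0, -0.02, 0, 0, 0, 0.5],
    [0, 0, -0.015, 0, 0, 0, 0.5],
    [0, 0, -0.015, 0, 0, 0, 0.5],
    [0, 0, -0.015, 0, 0, 0, 0.5],
    [0, 0, -0.008, 0, 0, 0, 0.5],
    [0, 0, -0.002, 0, 0, 0, 0.5],
    [0, 0, 0, 0, 0, 0, 0.5],
    [0, 0, 0, 0, 0, 0, 0.5],
  ],
)

```text
t: 14.05
ee_pos: [536.9, -29.9, 75.6]
tcp_rot: [0.0, 0.634, 0.773, 0.0]
wrist_force: [-0.1, 0.5, -2.9]
grip_width: 0.639
grip_force: 30.0
```

carry_out(
  plan=[
    [0, 0.001, -0.002, 0, 0, 0, 0.5],
    [0, 0, -0.001, 0, 0, 0, 0.5],
    [0, 0, -0.001, 0, 0, 0, 0.5],
    [0, 0, 0, 0, 0, 0, 0.5],
  ],
)

```text
t: 14.45
ee_pos: [536.6, -29.0, 71.1]
tcp_rot: [0.0, 0.634, 0.773, 0.0]
wrist_force: [-0.4, 0.3, 0.1]
grip_width: 0.645
grip_force: 30.0
```

Contact has begun (the load went from -2.9 to 0 N). I'll release and retreat.

carry_out(
  plan=[
    [0, 0, -0.0005, 0, 0, 0, 0.5],
    [0, 0, 0, 0, 0, 0, 0.2],
    [0, 0, 0, 0, 0, 0, -0.5],
    [0, 0, 0, 0, 0, 0, -1],
    [0, 0, 0, 0, 0, 0, -1],
    [0, 0, 0, 0, 0, 0, -1],
    [0, 0, 0.03, 0, 0, 0, -1],
    [0, 0, 0.045, 0, 0, 0, -1],
    [0, 0, 0.045, 0, 0, 0, -1],
    [0, 0, 0.03, 0, 0, 0, -1],
  ],
)

```text
t: 15.45
ee_pos: [537.1, -29.1, 223.5]
tcp_rot: [0.001, 0.634, 0.773, 0.001]
wrist_force: [0.6, -0.5, -0.7]
grip_width: 1.001
grip_force: 0.0
```

Run:
```python
from rig import *
from h import *
s=observe();c=get_calibration("wrist"); im=get_image("wrist")[:,:,::-1].copy(); sc=get_image("scene")[:,:,::-1]
print(s["ee_pos"],s["grip_width"])
cv2.imwrite("pics/end.png",np.hstack([im[50:290,140:380],cv2.resize(sc[150:250,220:320],(480,480),interpolation=2)[120:360]]))
```

```text
[537.08377227 -29.08405154 223.53646386] 1.0012791735027557
```

View pics/end.png

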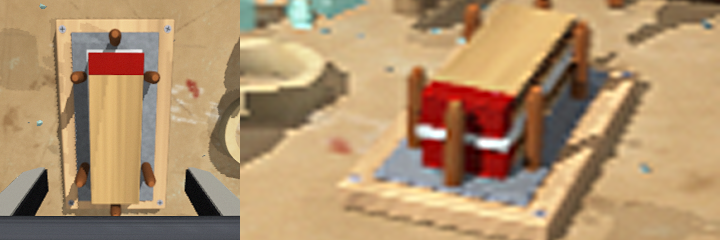

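The stack is level: red over red, white sheet between, all inside the pegs.

```bash
python3 -c "
from rig import *
print(sign_off())"
```

```text
the job is handed in; nothing more can be done
None
```

The job is handed in: the last pictures show the sheet flat on the lower blank and the other blank level on it, red end over red end and all between the pegs; the verdict was not reported.

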